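Straightedge to the shoulder, centre punch poised over the line

ROBOT

A 6-joint arm with a two-finger parallel gripper is mounted at the origin on a cart in front of the work surface, level with it; the furniture and walls round the work are solid. World frame = base frame: x ahead of the robot, y to its left, z up, the work surface at z = 0. Lengths are in m, angles in rad, forces in N, time in s.
With the tool pointing down it reaches from about 0.375 to 0.925 m from the base axis. Payload 5.7 kg.
Tool frame: the origin (TCP) lies midway between the tips of the shut fingers; the grasp point (between the pads) lies 19 mm behind it; z points along the fingers, y is the line along which they close (so a half turn about z gives the same grasp; the last joint's range is limited). The gripper opens to 88 mm and grips with 3 to 60 N. Pads are 20 mm wide; open, the fingers measure 115 mm over their backs; the gripper's body (75 mm by 178 mm) begins 61 mm behind the grasp point.
Start: joints at [1.124, 0.359, 1.51, -0, 1.272, -0.115], TCP at [0.195, 0.567, 0.223] pointing down, gripper open.
Joint ranges: [-2.97, 2.97], [-1.01, 2.36], [0.21, 2.38], [-0.96, 4.11], [0.2, 2.71], [-2.98, 2.98]. Speed limits (rad/s): [2.39, 2.39, 3.14, 3.14, 3.14, 3.14].

INTERFACE

Orientations are given as a unit quaternion [x, y, z, w].
In Python, from bench import move_ptp, servo_line, goto_joints, move_gripper, sleep, inverse_kinematics, capture, PlanningError, close_job, spot_in, silhouettes, current_clock, current_joint_pos, current_qvel, current_joint_torque, current_position, current_orientation, current_force, current_torque, current_finger_gap, current_grip_force gives the robot as it stands. Calls block until the motion is done:
- move_ptp(position, orientation): joint-space move of the TCP to a pose.
- servo_line(position, orientation=None, rate=0.15, contact_N=None): straight line of the TCP; orientation=None keeps the orientation; rate is the mean speed in m/s. With contact_N (N) it stops when the force on the tool has changed by that much, and returns True; else False.
- goto_joints(angles): joint-space move.
- move_gripper(opening): finger opening in m; the grip force is fixed at half the most; returns when the fingers have stopped.
- sleep(seconds).
- inverse_kinematics(position, orientation): joint angles nearest the present ones, or None.
- capture(name): name is "scene" or "top" or "wrist"; returns a dict with "image" (480x640x3 uint8, blue, green, red), "range_z" (480x640 float32, m along the optical axis (not along the pixel's ray), 0 where there is no reading), "intrinsics" (3x3 intrinsics, pixels), "R" (3x3) and "t" (3): a world point X has camera coordinates R X + t. Camera axes: x right, y down, z forward; pixel columns grow to the right and rows downward; lengths in m; the calibration is good to about 2 mm. A picture is of the moment at which its call begins.
A pose or a line that the arm cannot do raises PlanningError and nothing moves.
- close_job(): hands the job in; it is judged then, once.
Trained networks look in the newest picture that a camera, given by its name, has taken for a name from the list of things; names that differ only in an ending like _2 or _b are one class to them, and where a whole thing is asked for, a point or a joint stands for the part that bears it (a point fixed in the world has none). Each returns a list of dicts, best first, with "conf" (0 to 1); they miss things now and then, are a little off and sometimes report something else, mostly with a low value. They report only what shows in the picture. A call takes as long as a camera call.
- spot_in(camera, query): "xy" ([column, row] in pixels, amid what is visible of it).
- silhouettes(camera, query): "region" (480x640 bool, what is visible of it) and "xy" ([column, row] in pixels, amid what is visible of it).
Readings, each from a call of its own:
- current_clock(): time.
- current_joint_pos(): joint angles.
- current_qvel(): joint speeds.
- current_joint_torque(): joint torques, N m.
- current_position(): TCP position.
- current_orientation(): TCP orientation.
- current_force(): force on the tool from outside, world axes, zero at the start.
- current_torque(): the same for the moment, N m.
- current_finger_gap(): finger opening in m.
- current_grip_force(): force on a finger pad.
Only numpy, scipy, OpenCV 4.12 (cv2) and the standard library are available. Lean on these libraries where they do the work, as an engineer would, in place of code of your own. Each camera call takes 0.05 s, during which the arm holds its last target. There are 200 camera calls.

TASK

Set up the steel plate for centre punching: lay the straightedge flat on the plate, roughly centred along it, flush against the raised shoulder strip, and let go of it. Then lift the centre punch (the taller, slimmer tool) out of its rack, carry it over the row of tins and carton without touching them, and stop with it upright, its point hovering about a centimetre above the plate at the spot where the free edge of the straightedge crosses the scribed line. Finish holding the punch still there: do not touch the plate or the straightedge with it, do not put it down, and leave the other things where they are.

Things in the scene. Friction and masses are not known exactly. Their poses are not given: they have to be found in the camera images.
- plate: Fixed steel plate 130 (x) x 200 (y) x 16 mm; along its whole +x (far) edge a shoulder strip 12 mm wide, 9 mm above the plate top. Origin: centre of underside, z up. Top face z = 16 mm; shoulder face (looks to -x) at x = +53 mm. A dark line is scribed along x at y = +50 mm. The flush straightedge lies along the plate's y, its centre at x = +38 mm, y = 0 (within 30 mm).
- mark (a point): The spot to be punched, on the plate's top face (16 mm above the bench): on the scribed line, 32 mm in front of the shoulder's face, that is 2 mm outside the free edge of the flush straightedge. Axes as the plate's.
- straightedge: Loose straightedge, 0.25 kg: flat steel bar 180 (x) x 30 (y) x 5 mm with a black grip block on its middle, 44 (x) x 16 (y) x 30 mm, whose top is 35 mm above the underside. Origin: centre of underside, z up. Same either way round. Starts flat on the bench between the plate and the row of tins.
- punch: Centre punch, dark steel, round, 120 mm long, 0.1 kg: the taller, slimmer tool in the rack. Origin at its point (lower end), z up its axis. Cone to z = 9 mm, shank 10 mm in diameter to z = 52, grip part 13 mm in diameter from z = 55 to 114. Stands upright in either hole, its point 5 mm above the bench, the grip part all above the rack.
- drift: The other tool in the rack, to be left there: dark steel drift 95 mm long, grip part 18 mm in diameter from 56 to 95 mm. Origin at the centre of its flat lower end.
- rack: Fixed wooden block 50 (its x) x 120 (its y) x 50 mm high with two upright round holes 11.2 mm in diameter and 45 mm deep at y = -35 and +35 mm. Origin at the centre of the underside, z up.
- tin_grease: Bystander in the row between rack and plate: round tin, 80 mm diameter, 69 mm high; origin at the centre of the underside.
- carton: Bystander in the row: cardboard carton 101 (x) x 70 (y) x 55 mm; origin at the centre of the underside.
- tin_paste: Bystander in the row: small round tin, 68 mm diameter, 51 mm high; origin at the centre of the underside.

How it is judged:
By the outcome, as a careful person would: the job done as asked, in the order asked, and still so for the second after the job is handed in, while the arm keeps its last pose, push and grip.
It also fails if it takes over 72 s, if anything falls off the work surface, if the arm or the gripper's body presses on something with over 40 N, if the wrist force passes 120 N, or if a joint passes its speed limit or range.

## Working session

There is one attempt and no reset: what is moved stays moved. The work goes in short steps, each a Python script; the robot and the scene stay as the last script left them, time stands still between calls to the robot, and variables do not carry over. Pictures are saved under pics/ and viewed, at most 10 in all, crops included, and the job is handed in when it is done.

```bash
ls; mkdir -p pics
cat > h.py <<'E'
import numpy as np, cv2
from bench import *
def cloud(c):
    K=c["intrinsics"];z=c["range_z"];v,u=np.mgrid[:480,:640]
    P=np.stack([(u-K[0,2])/K[0,0]*z,(v-K[1,2])/K[1,1]*z,z],-1)
    return (P-c["t"])@c["R"]   # R^T (P-t)
def pix(c,X):
    p=c["intrinsics"]@(c["R"]@np.asarray(X,float)+c["t"]);return p[:2]/p[2]
E
python3 - <<'E'
from h import *
print(current_clock(),current_position(),current_orientation())
for cam in ["scene","top"]:
    c=capture(cam); cv2.imwrite(f"pics/{cam}0.png",c["image"]); W=cloud(c); ok=c["range_z"]>0
    print(cam,"campos",-c["R"].T@c["t"])
    for n in ["plate","straightedge","punch","drift","rack","tin_grease","carton","tin_paste"]:
        for d in silhouettes(cam,n)[:2]:
            m=d["region"]&ok; P=W[m]
            if len(P)<5: print(n,d["conf"],"few");continue
            zt=np.percentile(P[:,2],97); T=P[P[:,2]>zt-0.006]
            r=cv2.minAreaRect((T[:,:2]*1000).astype(np.float32))
            print(n,round(d["conf"],2),np.round(d["xy"]),m.sum(),"med",np.round(np.median(P,0),3),"ztop",round(zt,3),"toprect",np.round(r[0],1),np.round(r[1],1),round(r[2],1))
E
```

```text
pics
0.0 [0.19515558 0.56665503 0.2218292 ] [ 1.65147283e-01  9.86268509e-01 -8.57098161e-04 -2.60852991e-04]
scene campos [-0.00200659  1.02623049  0.64692185]
plate 0.83 [414. 207.] 807 med [ 0.39  -0.262  0.014] ztop 0.017 toprect [307.7 109.7] [102.7 947.7] 12.5
straightedge 0.65 [324. 248.] 120 med [0.513 0.021 0.004] ztop 0.006 toprect [513.   16.6] [41.3 33.6] 7.7
punch 0.52 [275. 295.] 201 med [0.449 0.346 0.09 ] ztop 0.124 toprect [449.7 342.7] [13.9 10.8] 89.4
drift 0.69 [278. 254.] 660 med [0.568 0.139 0.043] ztop 0.055 toprect [589.9 134.3] [53.1 71.8] 3.1
drift 0.62 [295. 273.] 40 med [0.449 0.275 0.097] ztop 0.1 toprect [449.4 272.4] [13.3 14.3] 8.6
rack 0.65 [282. 324.] 602 med [0.43  0.357 0.029] ztop 0.05 toprect [323.3 521.9] [ 27.7 507.2] 34.1
tin_grease 0.63 [354. 290.] 141 med [0.368 0.173 0.009] ztop 0.328 toprect [186.1 600.4] [12.8  1.4] 71.1
carton 0.61 [277. 251.] 644 med [0.568 0.139 0.045] ztop 0.056 toprect [394.2 416.9] [ 47.9 773.1] 32.5
tin_paste 0.63 [304. 261.] 646 med [0.501 0.159 0.046] ztop 0.05 toprect [477.  188.7] [ 65.7 168.1] 36.9
top campos [0.41831386 0.02953965 1.018644  ]
plate 0.74 [475. 269.] 7973 med [ 0.43  -0.234  0.016] ztop 0.026 toprect [ 430.7 -234.4] [200.6 129.2] 81.6
punch 0.41 [148. 257.] 121 med [0.451 0.337 0.107] ztop 0.127 toprect [451.5 340.9] [9.5 9.8] 58.1
rack 0.81 [179. 259.] 1767 med [0.45  0.302 0.05 ] ztop 0.053 toprect [452.2 307.1] [ 49.8 121.3] 1.2
tin_grease 0.76 [264. 286.] 1769 med [0.399 0.146 0.066] ztop 0.07 toprect [398.2 147.7] [78.2 77.2] 0.2
carton 0.84 [273. 166.] 2367 med [0.613 0.132 0.054] ztop 0.058 toprect [616.6 133.9] [ 70.  100.5] 89.3
tin_paste 0.62 [266. 225.] 1146 med [0.507 0.146 0.048] ztop 0.052 toprect [507.5 146.6] [64.8 66.3] 32.1
```

View pics/top0.png

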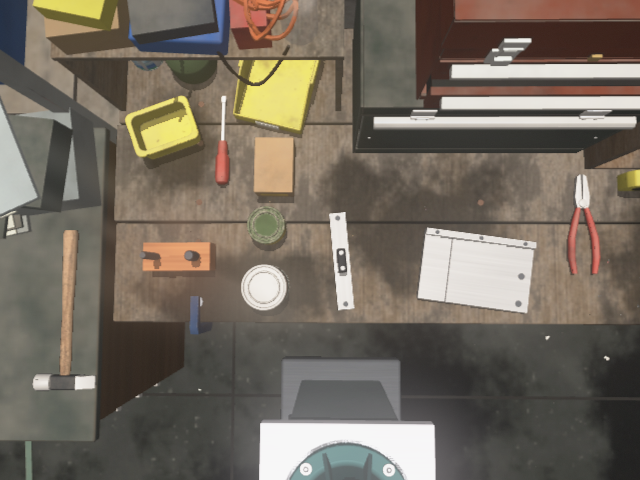

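Run:
```python
from h import *
c=capture("top"); W=cloud(c); x,y,z=W[...,0],W[...,1],W[...,2]; ok=c["range_z"]>0
def rect(m,n):
    m=m.astype(np.uint8); k,l,s,_=cv2.connectedComponentsWithStats(m)
    for i in range(1,k):
        if s[i,4]>60:
            r=cv2.minAreaRect((W[l==i][:,:2]*1000).astype(np.float32)); print(n,s[i,4],np.round(r[0],1),np.round(r[1],1),round(r[2],2), np.round(np.median(z[l==i]),4))
reg=ok&(y<0.1)&(y>-0.45)&(x>.2)&(x<.8)
rect(reg&(z>0.028)&(z<0.042),"grip")
rect(reg&(y>-0.14)&(z>0.0025)&(z<0.042),"bar")
rect(reg&(z>0.010)&(z<0.03)&(y<-.1),"plate")
rect(reg&(z>0.0215)&(z<0.03)&(y<-.1),"shoulder")
```

```text
grip 78 [ 636.7 -443.1] [37.7  6.3] 4.25 0.0345
grip 441 [ 649.5 -219.5] [418.    4.1] 90.0 0.0351
grip 213 [445.9  10.8] [43.5 15.8] 5.77 0.0342
bar 295 [744.4  85. ] [ 27.7 116.8] 76.06 0.0104
bar 411 [692.2 -37.8] [198.9  97.9] 40.74 0.0184
bar 97 [777.7  86.2] [20.1 48. ] 77.35 0.0034
bar 84 [616.5  98.7] [ 1.3 98.4] 89.21 0.0218
bar 1440 [445.2  12.3] [184.7  38.1] 6.11 0.0053
bar 257 [ 424.3 -133. ] [13.8 99.2] 89.98 0.0147
plate 108 [ 636.4 -443.3] [37.7  7.2] 7.79 0.0197
plate 400 [ 648.7 -264.3] [327.7   2.5] 89.88 0.0193
plate 346 [ 496.2 -421. ] [ 24.6 146.7] 79.39 0.0118
plate 66 [ 520.9 -444.6] [41.2  9.5] 6.69 0.0114
plate 7892 [ 429.3 -234.8] [200.7 130.4] 82.27 0.016
shoulder 106 [ 648.5 -329.9] [187.5   2.1] 89.91 0.025
shoulder 707 [ 487.5 -242.3] [199.4  12.3] 82.32 0.0247
```

The top view shows the straightedge at about (342,260), the plate around (477,270) with the shoulder on its upper (+x) edge and the scribed line near column 448. The punch is in the left hole of the rack at about (148,257). I'll go above the straightedge and take a close look.

```bash
cat >> h.py <<'E'
def Q(phi):  # tool down, tool y at angle phi (deg)
    a=np.radians((phi+90)/2); return [np.cos(a),np.sin(a),0,0]
def rect(W,m,n,amin=150):
    k,l,s,_=cv2.connectedComponentsWithStats(m.astype(np.uint8))
    for i in range(1,k):
        if s[i,4]>amin:
            r=cv2.minAreaRect((W[l==i][:,:2]*1000).astype(np.float32)); print(n,s[i,4],np.round(r[0],1),np.round(r[1],1),round(r[2],2),np.round(np.median(W[l==i][:,2]),4))
E
python3 - <<'E'
from h import *
move_gripper(0.088)
move_ptp([0.446,0.011,0.22],Q(-84))
c=capture("wrist");cv2.imwrite("pics/w1.png",c["image"]);W=cloud(c);z=W[...,2];ok=c["range_z"]>0
near=ok&(abs(W[...,0]-.446)<.13)&(abs(W[...,1]-.011)<.08)
rect(W,near&(z>.028)&(z<.042),"grip"); rect(W,near&(z>.003)&(z<.042),"bar")
print(current_clock(),current_joint_pos())
E
```

```text
grip 705 [447.1  11. ] [43.  15.7] 5.79 0.034
bar 4550 [446.4  10.9] [179.7  29.5] 5.42 0.0045
3.4 [-1.29184793e-01  1.37746531e-01  1.82818495e+00  2.19016012e-04
  1.17562487e+00  1.33544866e+00]
```

View pics/w1.png

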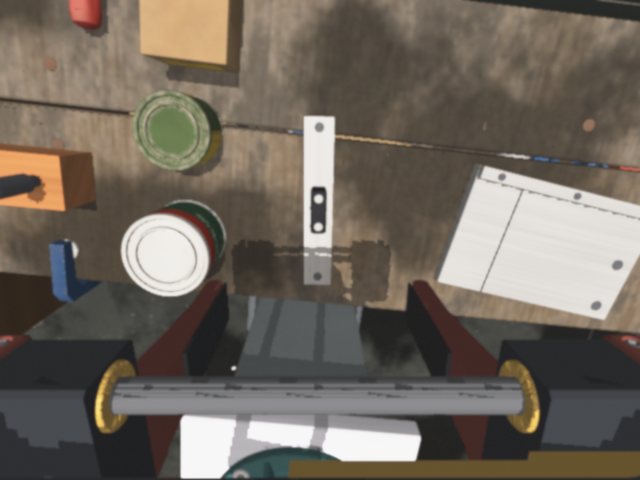

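```bash
cat >> h.py <<'E'
TH=np.radians(-7.6); PC=np.array([.4293,-.2348])
def PL(x,y,z): # plate mm -> world
    x,y=x/1000,y/1000
    return [PC[0]+x*np.cos(TH)-y*np.sin(TH),PC[1]+x*np.sin(TH)+y*np.cos(TH),z]
E
python3 - <<'E'
from h import *
g=[.4467,.0109]
servo_line(g+[.05],Q(-84.5),rate=.15); servo_line(g+[.0135],rate=.06,contact_N=6)
print("tcp",current_position()); move_gripper(0.0); print("gap",current_finger_gap(),current_grip_force())
servo_line(g+[.11],rate=.12)
print("gap",current_finger_gap(),"F",current_force())
# look at plate on the way
move_ptp(PL(30,0,.13),Q(-7.6))
print(current_clock(),current_position())
c=capture("wrist");cv2.imwrite("pics/w2.png",c["image"])
W=cloud(c);z=W[...,2];ok=c["range_z"]>0
near=ok&(abs(W[...,0]-.43)<.12)&(abs(W[...,1]+.235)<.14)
rect(W,near&(z>.021)&(z<.03),"shoulder");rect(W,near&(z>.01)&(z<.03),"plate")
E
```

```text
tcp [0.4466336  0.01091583 0.01335789]
gap 0.0154752758243503 29.99991238117218
gap 0.015645127481589173 F [-0.02096976 -0.33505374 -3.38349046]
9.1 [ 0.45876811 -0.2381992   0.12956671]
shoulder 3166 [ 490.8 -225.2] [163.2  12.2] 82.35 0.0242
plate 23664 [ 430.2 -232.6] [194.  130.5] 82.38 0.0154
```

View pics/w2.png

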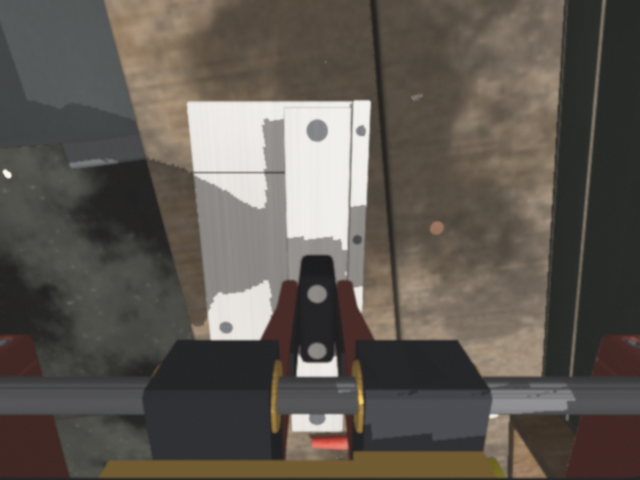

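The bar is held parallel to the shoulder strip (columns 350–370) and the scribed line runs along row 172. Next I lower it, push it flush and release.

Run:
```python
from h import *
q=Q(-7.65)
servo_line(PL(31,0,.036),q,rate=.12)
print("down",servo_line(PL(31,0,.026),q,rate=.02,contact_N=4),current_position())
z=current_position()[2]+.0005
p=np.array(PL(31,0,z)); servo_line(p,q,rate=.02)
print("push",servo_line(PL(45,0,z),q,rate=.02,contact_N=12),current_position(),current_force())
d=current_position()-np.array([*PC,0]); R=np.array([[np.cos(TH),-np.sin(TH)],[np.sin(TH),np.cos(TH)]])
print("plate xy",R.T@d[:2]*1000)
print(current_orientation(),Q(-7.65),current_clock())
```

```text
down True [ 0.46048575 -0.23925088  0.02933372]
push True [ 0.46817828 -0.23975124  0.02938949] [-0.95438467  0.08683342  3.74226873]
plate xy [39.19158376  0.23415615]
[ 0.75216546  0.65896829 -0.00162788 -0.00229612] [np.float64(0.7527022447576972), np.float64(0.6583610944889771), 0, 0] 11.2917
```

Run:
```python
from h import *
move_gripper(0.045); p=current_position()
servo_line([p[0],p[1],.09],Q(-7.65),rate=.12)
servo_line([p[0]-.07,p[1]+.02,.2],Q(-7.65),rate=.25)
c=capture("wrist");cv2.imwrite("pics/w3.png",cv2.resize(c["image"],(800,600)))
W=cloud(c);z=W[...,2];ok=c["range_z"]>0
near=ok&(abs(W[...,0]-.43)<.12)&(abs(W[...,1]+.235)<.14)
rect(W,near&(z>.0225)&(z<.03),"shoulder");rect(W,near&(z>.019)&(z<.0225),"bar");rect(W,near&(z>.01)&(z<.03),"plate");rect(W,near&(z>.042)&(z<.06),"grip")
c=capture("top");W=cloud(c);z=W[...,2];ok=c["range_z"]>0
near=ok&(abs(W[...,0]-.43)<.12)&(abs(W[...,1]+.235)<.14)
rect(W,near&(z>.042)&(z<.06),"grip top",50)
print(current_clock(),current_position())
```

```text
shoulder 2538 [ 488.1 -243. ] [199.1  12.6] 82.18 0.0242
bar 4006 [ 467.2 -243.3] [190.  31.] 82.37 0.0203
plate 24768 [ 429.9 -235.7] [200.4 130.3] 82.3 0.0156
grip 900 [ 467.5 -238.9] [43.6 16.4] 82.37 0.0499
grip top 234 [ 466.8 -238.1] [43.3 15.9] 82.09 0.0503
13.3667 [ 0.39698149 -0.21881528  0.19849731]
```

View pics/w3.png

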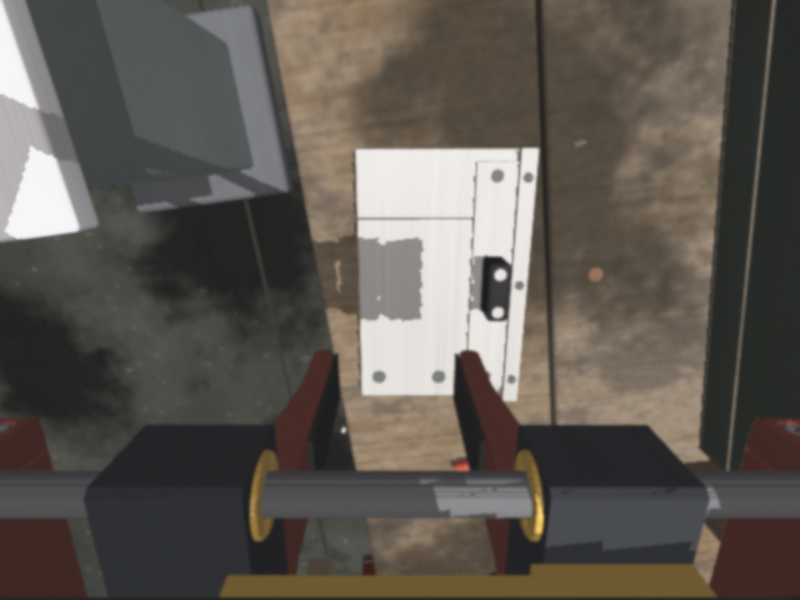

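The straightedge lies flush, with its edge along the shoulder at column ~515 and the scribed line at row ~217 meeting its free edge near (473,217). Next is the punch.

Run:
```python
from h import *
# scribed line from a wrist picture taken here
c=capture("wrist");W=cloud(c);g=cv2.cvtColor(c["image"],cv2.COLOR_BGR2GRAY).astype(float)
pts=[]
for px in range(-50,15,3):
    ys=np.arange(42,58,.25); v=[cv2.getRectSubPix(g.astype(np.float32),(1,1),tuple(map(float,pix(c,PL(px,y,.016)))))[0,0] for y in ys]
    v=np.median(v)-np.array(v); v[v<.5*v.max()]=0; pts.append((px,(v*ys).sum()/v.sum()))
pts=np.array(pts);print("scribe y in PL frame",np.round(pts[:,1],2))
move_ptp([.451,.341,.23],Q(0))
for cam in ["wrist","top"]:
    c=capture(cam);W=cloud(c);z=W[...,2];ok=c["range_z"]>0
    near=ok&(abs(W[...,0]-.45)<.04)&(abs(W[...,1]-.341)<.04)
    rect(W,near&(z>.110)&(z<.14),cam+" head",10); rect(W,near&(z>.065)&(z<.14),cam+" all",10)
    if cam=="wrist":cv2.imwrite("pics/w4.png",c["image"])
    for d in silhouettes(cam,"rack")[:1]:
        m=d["region"]&ok&(z<.055)&(z>.045); rect(W,m,cam+" rack")
print(current_clock(),current_position())
```

```text
scribe y in PL frame [49.88 49.88 49.87 49.87 49.87 49.87 49.87 49.78 49.79 49.78 49.78 49.78
 49.78 49.78 49.78 49.78 49.77 49.77 49.77 49.77 49.77 49.76]
wrist head 241 [450.  342.5] [11.3 12.3] 73.71 0.123
wrist all 430 [450.1 342.7] [11.6 12.5] 68.19 0.115
wrist rack 4826 [451.8 306.7] [ 50.1 120.8] 0.36 0.0492
top head 60 [450. 340.] [10.6 12. ] 47.95 0.1227
top all 122 [449.9 340.1] [10.7 12.1] 52.22 0.1095
top rack 1562 [452.2 306.7] [ 50.1 121. ] 1.26 0.0498
15.6417 [0.45143628 0.340268   0.23000841]
```

View pics/w4.png

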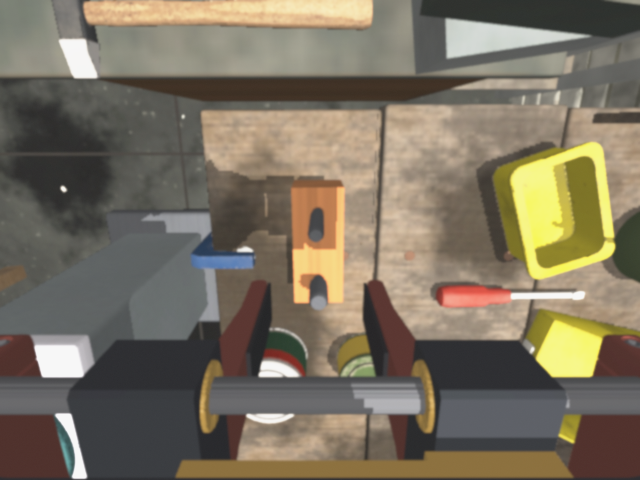

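The punch (taller) is the one at about (318,290) in the image, at world (0.4505,0.3415). Its top is at 0.123, against 0.100 for the drift.

Run:
```python
from h import *
g=[.4507,.3417]
servo_line(g+[.14],Q(0),rate=.2); f0=np.array(current_force())
print("contact",servo_line(g+[.071],Q(0),rate=.08,contact_N=6),current_position())
move_gripper(0.0); print("gap",current_finger_gap(),current_grip_force(),"F",current_force()-f0,"T",current_torque())
print("contact",servo_line(g+[.125],Q(0),rate=.05,contact_N=15),current_force()-f0)
servo_line(g+[.21],Q(0),rate=.15)
print(current_finger_gap(),current_position(),current_clock())
for cam in ["wrist","scene"]:
    c=capture(cam)
    im=c["image"] if cam=="wrist" else cv2.resize(c["image"][150:350,200:400],(600,600))
    cv2.imwrite(f"pics/{cam}5.png",im)
    for d in silhouettes(cam,"punch")[:2]:
        P=cloud(c)[d["region"]&(c["range_z"]>0)]; P=P[np.linalg.norm(P[:,:2]-g,axis=1)<.04]
        print(cam,d["conf"],d["xy"],len(P))
        if len(P)>30:
            for lo in np.arange(.13,.27,.015):
                s=P[(P[:,2]>=lo)&(P[:,2]<lo+.015)]
                if len(s)>3: print(len(s),np.round(s.mean(0),4))
```

```text
contact False [0.45107251 0.3419207  0.07140169]
gap 0.012383782413287988 29.98709531442728 F [2.58772096 0.20626948 0.2674003 ] T [-0.13171813 -0.20762564  0.01866872]
contact False [ 1.38920071  0.3900313  -1.99273813]
0.012082452488216768 [0.45015468 0.34139021 0.2092413 ] 19.8083
wrist 0.71 [315.5, 325.6] 3176
68 [0.4494 0.3452 0.156 ]
148 [0.4499 0.3452 0.1678]
180 [0.4498 0.3452 0.1829]
186 [0.4497 0.3464 0.1991]
351 [0.4497 0.3464 0.2127]
458 [0.4498 0.3465 0.2278]
612 [0.4497 0.3464 0.2428]
1173 [0.4499 0.3447 0.2584]
scene 0.84 [271.8, 245.5] 272
29 [0.4467 0.3438 0.1534]
46 [0.4466 0.3436 0.1676]
42 [0.4467 0.3433 0.1824]
44 [0.447  0.3447 0.1981]
37 [0.4468 0.3473 0.2126]
28 [0.4491 0.3461 0.2281]
27 [0.4489 0.3463 0.2424]
19 [0.4489 0.3465 0.2557]
```

View pics/scene5.png

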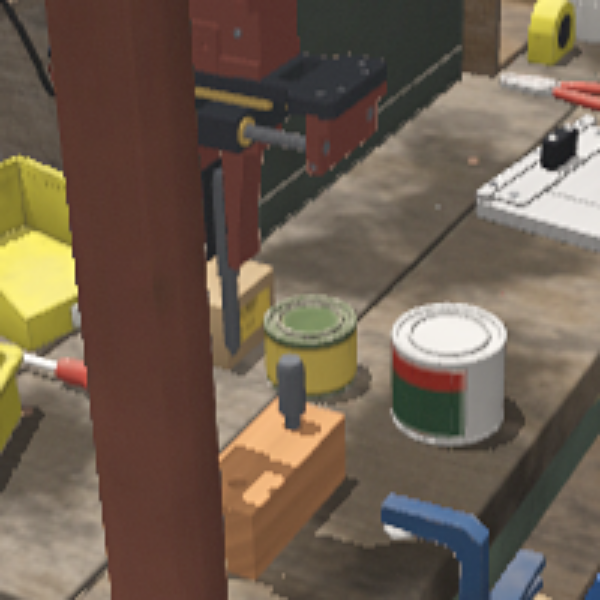

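The punch is held upright and clear of the rack. The scene crop shows it at about (232,260), above the row. Now I carry it across.

Run:
```python
from h import *
m=PL(21.7,49.8,0)
servo_line([m[0],m[1],.215],Q(-7.6),rate=.2)
servo_line([m[0],m[1],.105],Q(-7.6),rate=.1)   # point ~39 mm up
servo_line([m[0],m[1],.096],Q(-7.6),rate=.03)
sleep(.3); p=current_position(); print(p,current_finger_gap(),current_clock(),"cmd",m)
for cam in ["wrist","scene","top"]:
    c=capture(cam);W=cloud(c);ok=c["range_z"]>0
    if cam=="wrist": cv2.imwrite("pics/w6.png",cv2.resize(c["image"][150:400,170:470],(780,650*600//650)))
    if cam=="scene":
        u,v=pix(c,[m[0],m[1],.03]).astype(int); print(u,v); cv2.imwrite("pics/s6.png",cv2.resize(c["image"][max(v-70,0):v+30,u-50:u+50],(600,600)))
    for d in silhouettes(cam,"punch")[:1]:
        P=W[d["region"]&ok]; P=P[np.linalg.norm(P[:,:2]-p[:2],axis=1)<.03]; print(cam,d["conf"],d["xy"],len(P))
        if len(P)>20:
            for lo in np.arange(.02,.15,.01):
                s=P[(P[:,2]>=lo)&(P[:,2]<lo+.01)]
                if len(s)>3: print(len(s),np.round(s.mean(0),4),np.round(s.min(0),4))
```

```text
[ 0.45748167 -0.1883633   0.09609624] 0.012941136674933082 24.8083 cmd [np.float64(0.45739574545826317), np.float64(-0.1883074297640528), 0]
wrist 0.87 [315.8, 325.6] 3177
4 [ 0.4609 -0.2135  0.0206] [ 0.4605 -0.2158  0.0202]
8 [ 0.4587 -0.1844  0.0392] [ 0.456  -0.1876  0.0374]
86 [ 0.4578 -0.1845  0.0454] [ 0.4524 -0.1874  0.04  ]
92 [ 0.4577 -0.1844  0.0553] [ 0.4527 -0.1873  0.0503]
113 [ 0.4575 -0.1845  0.0652] [ 0.4522 -0.1885  0.0601]
122 [ 0.4576 -0.1844  0.0749] [ 0.4524 -0.1877  0.07  ]
122 [ 0.458  -0.1834  0.0868] [ 0.4507 -0.1887  0.08  ]
223 [ 0.4577 -0.1833  0.0952] [ 0.4508 -0.1886  0.0901]
258 [ 0.4576 -0.1833  0.1052] [ 0.4509 -0.1887  0.1001]
321 [ 0.4574 -0.1833  0.1152] [ 0.4509 -0.1881  0.11  ]
362 [ 0.4577 -0.1833  0.1251] [ 0.451  -0.1891  0.12  ]
466 [ 0.4577 -0.1834  0.1353] [ 0.4509 -0.1937  0.13  ]
980 [ 0.4575 -0.1852  0.1464] [ 0.4511 -0.1913  0.14  ]
381 207
top 0.32 [440.1, 280.2] 235
4 [ 0.4486 -0.1736  0.0205] [ 0.4336 -0.1856  0.0202]
```

View pics/w6.png

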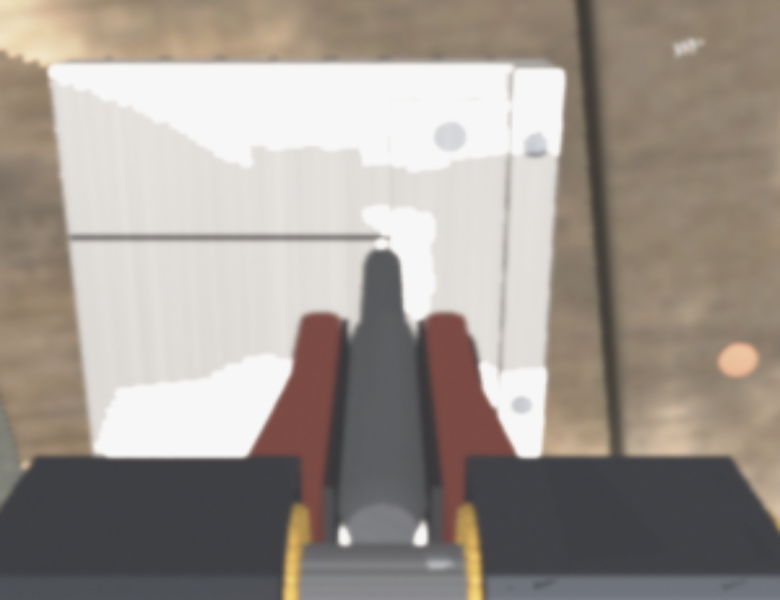

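View pics/s6.png

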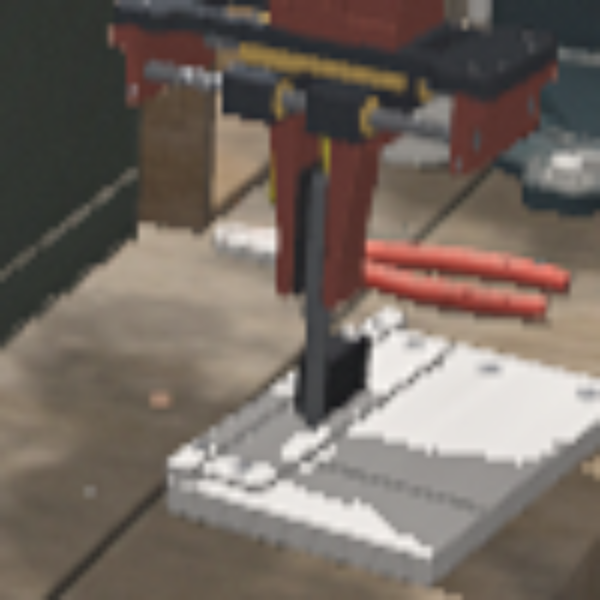

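The wrist crop shows the punch point at (382,243), just in front of where the scribed line (row 237) meets the bar's free edge (column ~389). I'll check height and offset numerically, then lower the last few millimetres.

Run:
```python
from h import *
c=capture("wrist");p=current_position();C=-c["R"].T@c["t"]
def un(u,v,z):
    d=c["R"].T@np.linalg.inv(c["intrinsics"])@[u,v,1]; return C+d*(z-C[2])/d[2]
def pl(X):
    d=X[:2]-PC; return np.round(1000*np.array([d[0]*np.cos(TH)+d[1]*np.sin(TH),-d[0]*np.sin(TH)+d[1]*np.cos(TH)]),1)
cr=lambda a,b:(170+(a+.5)*300/780-.5,150+(b+.5)*250/600-.5)
print("tcp in PL",pl(p))
for z in (.026,.028,.030,.032,.034): print(z,"tip pix crop",(np.array(pix(c,[p[0],p[1],z]))-[170,150])*[2.6,2.4])
for b in (110,180,237): print("edge",pl(un(*cr(389.5,b),.021)))
for a in (512,): print("shoulder top edge",pl(un(*cr(a,70),.025)),pl(un(*cr(505,260),.025)))
print("line",pl(un(*cr(200,237),.016)),pl(un(*cr(350,237),.016)))
```

```text
tcp in PL [21.7 49.8]
0.026 tip pix crop [382.87856773 249.18263937]
0.028 tip pix crop [382.88836912 251.60643112]
0.03 tip pix crop [382.89832531 254.06850348]
0.032 tip pix crop [382.90843999 256.56977055]
0.034 tip pix crop [382.91871698 259.11117578]
edge [23.2 88.6]
edge [23.2 68.8]
edge [23.3 51.9]
shoulder top edge [ 53.1 100. ] [53.4 46.4]
line [-27.8  50.2] [12.7 50.2]
```

Run:
```python
from h import *
c=capture("wrist");W=cloud(c)
cv2.imwrite("pics/w7.png",cv2.resize(c["image"][225:275,290:350],(720,600),interpolation=cv2.INTER_NEAREST))
for v in range(244,268): print(v,c["image"][v,317],np.round(W[v,317],4),np.round(W[v,310,2],4))
```

```text
244 [247 247 247] [ 0.4577 -0.185   0.0148] 0.0157
245 [247 247 247] [ 0.4576 -0.1857  0.015 ] 0.0141
246 [247 247 247] [ 0.4574 -0.1868  0.014 ] 0.0156
247 [247 247 247] [ 0.4574 -0.1872  0.0149] 0.0146
248 [220 223 226] [ 0.4573 -0.1875  0.0162] 0.0155
249 [207 212 215] [ 0.4572 -0.1885  0.0154] 0.0155
250 [243 245 245] [ 0.4571 -0.1891  0.0157] 0.0157
251 [247 247 247] [ 0.4569 -0.1906  0.0134] 0.0152
252 [246 246 247] [ 0.4569 -0.191   0.0146] 0.0158
253 [216 219 222] [ 0.4579 -0.1834  0.0381] 0.0157
254 [134 136 137] [ 0.4579 -0.1834  0.0399] 0.0158
255 [96 95 94] [ 0.4579 -0.183   0.043 ] 0.0162
256 [91 90 87] [ 0.4579 -0.1832  0.0442] 0.0147
257 [90 89 88] [ 0.4579 -0.1835  0.0454] 0.0386
258 [91 90 89] [ 0.4579 -0.1835  0.047 ] 0.0417
259 [91 89 88] [ 0.4579 -0.183   0.0501] 0.0429
260 [91 88 88] [ 0.4578 -0.1838  0.0498] 0.0435
261 [91 89 89] [ 0.458  -0.1827  0.0542] 0.0463
262 [91 89 89] [ 0.4579 -0.1833  0.0545] 0.0488
263 [91 89 88] [ 0.4578 -0.1835  0.0555] 0.0504
264 [92 90 89] [ 0.4579 -0.1833  0.0577] 0.0519
265 [91 89 88] [ 0.4578 -0.1837  0.0583] 0.0539
266 [92 90 89] [ 0.4579 -0.183   0.0617] 0.0554
267 [91 90 89] [ 0.4579 -0.1833  0.0625] 0.0565
```

View pics/w7.png

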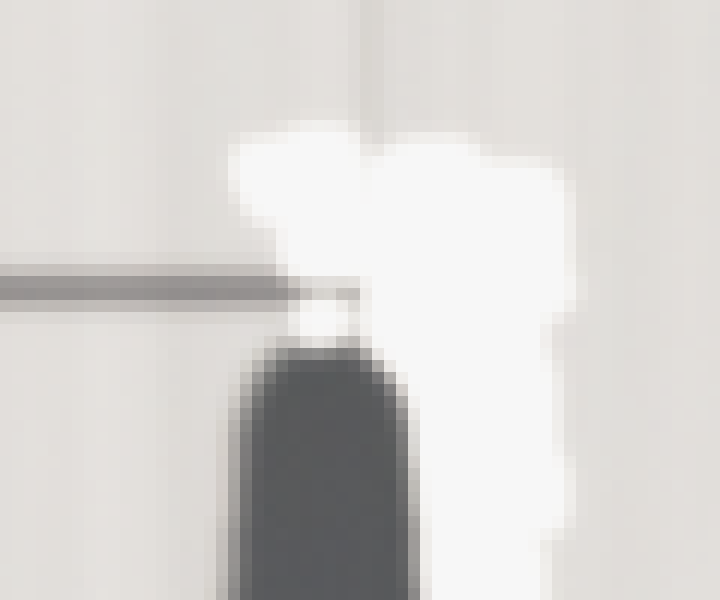

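The crop shows the bottom of the shank at about (320,355) with the bright patch being sunlit plate. The cone base is at z ≈ 0.038, so the point is at ≈ 0.030 as computed. I'll lower 4 mm and hand in.

Run:
```python
from h import *
m=PL(21.4,50.0,.0922); servo_line(m,Q(-7.6),rate=.02); sleep(.5)
print(current_position(),m,current_finger_gap(),np.abs(current_qvel()).max(),current_clock())
c=capture("top");W=cloud(c);z=W[...,2]
near=(abs(W[...,0]-.467)<.06)&(abs(W[...,1]+.24)<.04); rect(W,near&(z>.042)&(z<.06),"grip top",50)
print(close_job())
```

```text
[ 0.45716129 -0.18808257  0.09223244] [np.float64(0.45712483207423915), np.float64(-0.18806950973892536), 0.0922] 0.012143246543272033 0.00210955070499873 26.05
the job is handed in; nothing more can be done
None
```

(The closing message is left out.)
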